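# Take a held moisture reading of a sack sample

### The arm

A 6-joint arm with a two-finger parallel gripper is mounted at the origin on the work surface. World frame = base frame: x ahead of the robot, y to its left, z up, the work surface at z = 0. Lengths are in mm, angles in rad, forces in N, time in s.
With the tool pointing down it reaches from about 275 to 750 mm from the base axis. Payload 10.2 kg.
Tool frame: the origin (TCP) lies at the very end of the fingers, on their centre line; the grasp point (between the pads) lies ctrl.grip_depth behind it (ctrl.grip_depth is the distance from the TCP to the grasp point, in mm); z points along the fingers, y is the direction in which the jaws open and shut (so a half turn about z gives the same grasp; the last joint's range is limited). The gripper opens to 85 mm and grips with 20 to 120 N. Pads are 22 mm wide; open, the fingers measure 114 mm over their backs; the gripper's body (76 mm by 85 mm) begins 54 mm behind the grasp point. The pads swing forward as they close: fully open they stand 13 mm farther back than shut.
Start: joints at [-1.552, 0.313, 1.498, -0, 1.331, -0.223], TCP at [125.698, -509.736, 197.794] pointing down, gripper open.
Joint ranges: [-2.94, 2.94], [-0.97, 2.17], [0.19, 2.56], [-1.23, 4.37], [0.02, 3.11], [-2.88, 2.88]. Speed limits (rad/s): [2.39, 2.39, 3.01, 3.14, 3.14, 3.14].

### API

Orientations are given as a unit quaternion [w, x, y, z].
In Python, from rig import telemetry, eyes, ctrl, nets gives the robot as it stands. The module is installed in compiled form; this text tells all that it offers.
- The arm moves only by the tool drive_tool, never from a script. Its argument "series" is text: rows parted by semicolons, each of 7 numbers parted by spaces: the shift along the tool's x, y, z normalised to -1 to 1, where 1 is 0.12 m, then the turn, a rotation vector about the tool's x, y, z normalised to -1 to 1, where 1 is 0.5 rad, then the opening, from 0 (shut) to 1 (fully open). In form: tx ty tz wx wy wz hand; .... A call has 1 to 20 rows; each row is the pose to reach, as a shift and turn from the pose measured when the call began, along the tool's axes at that moment; what a row does not reach only later rows make up. A row lasts 1/10 s, in which the tool goes at most 50 mm and 8.59 degrees, less where a joint would pass 70% of its speed; a pose out of reach is approached as far as the arm can. A call with a number of a shift or a turn outside -1 to 1 is refused whole. A call with a gripper value outside its range is refused whole. The fingers move at their own pace and stop on an object; "newtons" is the grip in N (left out, the last holds). Time passes only in rows, so rows that repeat a pose let the fingers close. It gives the time, the measured TCP pose, the force and the opening at its end, in the units of the state.
- telemetry.sense(): the state, without advancing time (a new reading comes with each control period).
- eyes.capture(name): name is "side" or "top" or "wrist"; returns a dict with "frame" (400x640x3 uint8, red, green, blue), "fx", "fy", "cx", "cy" (pixels), "view" (4x4, takes a point from world to camera coordinates). Camera axes: x right, y up, looking along -z (the intrinsics and any distortion apply to the point x, -y, -z); pixel columns grow to the right and rows downward; lengths in mm; the calibration is good to about 2 mm. The wrist camera is an equidistant fisheye: a pixel r from the principal point sees the ray r / f radians off the axis. A picture is of the moment at which its call begins. There is no depth.
- ctrl.finish_job(): hands the job in, once; it reports no verdict.
Trained networks look in a picture, given as the dict that the camera call returned (one of the last four; its "shot" number tells which), for a name from the list of things; names that differ only in an ending like _2 or _b are one class to them, and where a whole thing is asked for, a point or a joint stands for the part that bears it (a point fixed in the world has none). Each returns a list of dicts, best first, with "confidence" (0 to 1); they miss things now and then, are a little off and sometimes report something else, mostly with a low value. They report only what shows in the picture. A call takes as long as a camera call.
- nets.spot_in(name, picture): "rect" ([left, top, right, bottom] in pixels, round what is visible of it).
The state is a dict: "time_s": time; "joints": joint angles; "dq": joint speeds; "tau": joint torques, N m; "eef_pos": TCP position; "ee_rot": TCP orientation; "force": force on the tool from outside, world axes, zero at the start; "wrist_torque": the same for the moment, N m; "grip_width": opening from 0.0 (shut) to 1.0 (fully open).
Only numpy, scipy, OpenCV 4.12 (cv2) and the standard library are available. Lean on these libraries where they do the work, as an engineer would, in place of code of your own. Each camera call takes 0.05 s, during which the arm holds its last target. There are 200 camera calls.

### The job

Take a moisture reading of the sack sample: on the meter, slide the contact carriage up against the filled sample cell until the spring contact at the cell's other end is pushed well in, and lock the carriage there by turning its red clamp knob clockwise fully tight, so that it stays when you let go of it. Then turn the black selector dial clockwise from off, past its two click positions to the third (green mark, hard stop), and finish while holding it there, for it springs back when let go. Leave the pot, pen, protractor and turntable where they are.

Things in the scene. Friction and masses are not known exactly. Their poses are not given: they have to be found in the camera images.
- meter: Slate-grey desk-top moisture meter, 220 (x) x 360 (y) mm, fixed. Origin: centre of its underside; z up. Console along its -x half, top 57 mm up, with needle gauge (y = -85) and selector dial (x = -60, y = 75 mm). Along x = 55 mm, in the y direction: carriage on its rail, sample cell, black fixed contact block (y = 100 to 134 mm). Only the knob and the dial stand higher than 70 mm.
- carriage (a joint): Aluminium carriage, 50 x 44 mm, top 60 mm above the desk, clamp knob on its middle, by which it can be drawn along. Value: travel in m along the meter's +y, towards the cell; 0 = fully back. Slides with 1 N unclamped; meets the cell at 0.052 to 0.057, starts to push the spring contact in at 0.058, fully in at 0.068. Unless clamped, the spring contact pushes it back.
- sprung_contact (a joint): Brass spring contact at the +y end of the cell, coming out of the black block. Joint value = how far it is pushed in, m: 0 = out, 0.010 = fully in; needs 2 N to start and 7 N fully in.
- cell (a point): Centre of the sample cell: an amber cylinder with aluminium end caps, 28 mm diameter, 90 mm long, axis along the meter's y, 54 mm above the desk, lying loose in the cradle.
- clamp_grip (a point): Centre of the red clamp knob's upright grip bar: 44 mm long along this point's x axis, 13 mm thick (point y), from 68 mm to 98 mm above the desk (the point is at 83 mm). It turns about the vertical through this point and moves along with the carriage.
- clamp (a joint): Clamp knob angle in rad: 0 = fully loose, grows clockwise seen from above (tightening), hard stop at 1.4 = fully tight. Takes about 0.15 N m and stays where it is left; from about 1.1 the carriage is locked firmly.
- dial_grip (a point): Centre of the black selector dial's upright grip bar: 50 mm long along this point's x axis (the white pointer line is at its +x end), 13 mm thick (point y), from 68 mm to 98 mm above the desk (the point is at 83 mm), on a 48 mm round skirt. It turns about the vertical through this point.
- dial (a joint): Selector dial angle in rad: 0 = off (white mark), grows clockwise seen from above; click positions at 0.45 (yellow mark) and 0.90 (blue mark), third position at the hard stop 1.28 (green mark). Takes up to 0.25 N m. Let go, it stays on the click positions, but from the third a spring drives it back to the second.
- pot: Brown clay pot with wooden stopper, 104 mm diameter, 116 mm high; origin: centre of its underside. Leave alone.
- pen: Chrome pen, 127 mm long, 10 mm thick, lying along its x; origin on the desk near its middle. Leave alone.
- protractor: Purple half-round protractor, 150 mm wide, 4 mm thick, flat on the desk; origin: middle of its straight edge. Leave alone.
- turntable: Small wooden turntable, 156 mm diameter, 46 mm high with the three chalk sticks on it; origin: centre of its underside. Leave alone.

How it is judged:
By the outcome, as a careful person would: the job done as asked, in the order asked, and still so for the second after the job is handed in, while the arm keeps its last pose, push and grip.
It also fails if it takes over 48 s, if anything falls off the work surface, if the arm or the gripper's body presses on something with over 40 N, if the wrist force passes 120 N, or if a joint passes its speed limit or range.

## Working session

There is one attempt and no reset: what is moved stays moved. The work goes in short steps, Python scripts to look and compute and a tool call to move; the robot and the scene stay as the last step left them, time stands still between calls to the robot, and variables do not carry over. Pictures are saved under pics/ and viewed, about 8 in all and at most 12, crops included, and the job is handed in when it is done.

Besides the shell and the picture viewer there is one more tool, called as a command line: name --argument value ..., lists and objects as JSON in quotes. drive_tool: Moves the arm, as the interface text tells. Scaled input: -1 to 1 covers 0.12 m each way for a shift and 0.5 rad each way for a turn. Its arguments: {"type":"object","properties":{"series":{"type":"string"},"newtons":{"type":"number"}},"required":["series"]}

```bash
mkdir -p pics; cat > h.py <<'E'
import numpy as np, cv2
from scipy.spatial.transform import Rotation as R
from rig import telemetry, eyes, ctrl, nets
def shot(cam,fn=None):
    p=eyes.capture(cam)
    if fn: cv2.imwrite('pics/'+fn,cv2.cvtColor(p['frame'],cv2.COLOR_RGB2BGR))
    return p
def ray(p,u,v,fish=False):
    V=np.array(p['view']);x=(u-p['cx'])/p['fx'];y=(v-p['cy'])/p['fy']
    if fish:
        r=np.hypot(x,y);s=np.sin(r)/r if r>1e-9 else 1;d=np.array([x*s,-y*s,-np.cos(r)])
    else: d=np.array([x,-y,-1.])
    return -V[:3,:3].T@V[:3,3], V[:3,:3].T@d
def onz(p,u,v,z,fish=False):
    o,d=ray(p,u,v,fish);return o+d*(z-o[2])/d[2]
def proj(p,P,fish=False):
    V=np.array(p['view']);c=V[:3,:3]@np.array(P)+V[:3,3];x,y,z=c[0],-c[1],-c[2]
    if fish:
        r=np.hypot(x,y);t=np.arctan2(r,z);k=t/r
    else:k=1/z
    return p['cx']+p['fx']*x*k,p['cy']+p['fy']*y*k
def state():
    s=telemetry.sense();q=s['ee_rot'];return s,np.array(s['eef_pos']),R.from_quat([q[1],q[2],q[3],q[0]])
E
python3 - <<'E'
from h import *
np.set_printoptions(precision=1,suppress=True)
s,p,r=state();print(s['time_s'],p,r.as_matrix(),ctrl.grip_depth,s['grip_width'])
for c in ['top','side','wrist']:
    a=shot(c,c+'0.png')
    for n in ['meter','clamp_grip','dial_grip','cell','pot','turntable','sprung_contact']:
        d=nets.spot_in(n,a)[:2]
        z={'clamp_grip':83,'dial_grip':83,'cell':54}.get(n,0)
        for e in d:
            l,t,R_,b=e['rect'];print(c,n,np.array(e['rect']).round(),round(e['confidence'],2),onz(a,(l+R_)/2,(t+b)/2,z,c=='wrist'))
E
```

```text
0.0 [ 125.7 -509.4  197.2] [[ 1.   0.2 -0. ]
 [ 0.2 -1.   0. ]
 [ 0.  -0.  -1. ]] 18.700000000000003 0.999150823726941
top meter [223. 124. 381. 240.] 0.66 [586.1  91.8   0. ]
top clamp_grip [322. 135. 336. 155.] 0.71 [661.2  24.3  83. ]
top dial_grip [266. 196. 286. 218.] 0.77 [508.3 147.4  83. ]
top cell [223. 125. 381. 241.] 0.73 [573.2  89.3  54. ]
top cell [262. 152. 296. 171.] 0.59 [625.  146.2  54. ]
top pot [400. 125. 437. 166.] 0.93 [ 690.2 -211.5    0. ]
top turntable [150. 167. 213. 231.] 0.91 [534.9 396.1   0. ]
side meter [236. 178. 338. 286.] 0.91 [574.3  97.3   0. ]
side clamp_grip [251. 181. 268. 200.] 0.56 [654.7  39.5  83. ]
side cell [256. 212. 265. 239.] 0.84 [628.5 148.1  54. ]
side pot [254. 136. 286. 179.] 0.72 [ 704.3 -290.     0. ]
side turntable [244. 288. 321. 356.] 0.57 [530.9 382.6   0. ]
side turntable [254. 135. 288. 182.] 0.36 [ 699.5 -283.9    0. ]
```

View pics/top0.png

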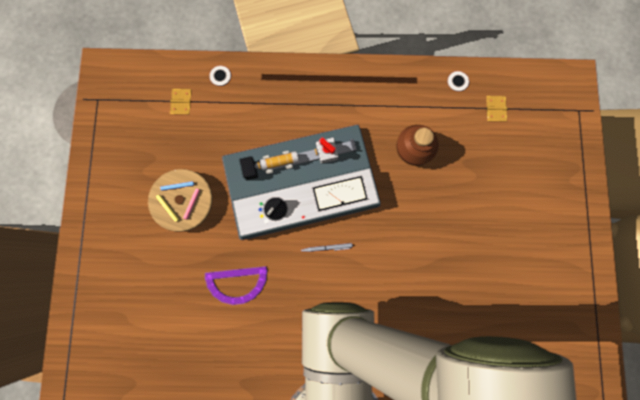

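View pics/side0.png

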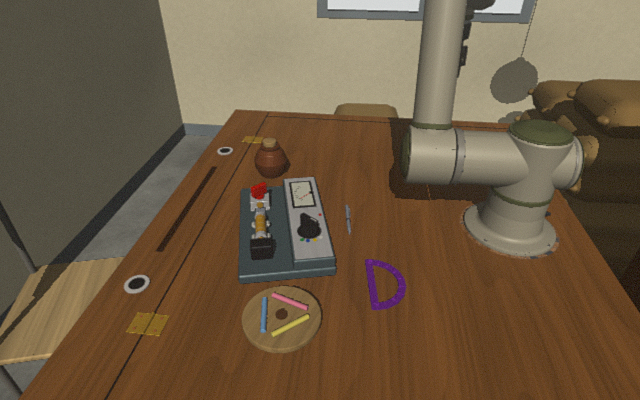

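Top view: the meter is at the centre, turned slightly, with the console towards the robot. The red knob is at about (327,146), the amber cell at (279,160) and the black dial at (276,208). The side view agrees. I'm moving closer.

drive_tool --series "0.33 -0.23 0 0 0 0 1; 0.67 -0.47 0 0 0 0 1; 1 -0.7 0 0 0 0 1; 1 -0.7 0 0 0 0 1"

```text
time_s: 1.6
eef_pos: [224.8, -396.1, 198.2]
ee_rot: [-0.0, 0.992, 0.123, 0.0]
force: [0.3, -0.4, -0.1]
grip_width: 1.002
```

drive_tool --series "0.33 -0.23 0 0 0 0 1; 0.67 -0.47 0 0 0 0 1; 1 -0.7 0 0 0 0 1; 1 -0.7 0 0 0 0 1"

```text
time_s: 2.0
eef_pos: [323.1, -282.1, 198.6]
ee_rot: [-0.0, 0.992, 0.126, 0.001]
force: [-0.2, 0.6, 0.1]
grip_width: 0.996
```

drive_tool --series "0.33 -0.23 0 0 0 0 1; 0.67 -0.47 0 0 0 0 1; 1 -0.7 0 0 0 0 1; 1 -0.7 0 0 0 0 1"

```text
time_s: 2.4
eef_pos: [420.5, -167.8, 198.9]
ee_rot: [-0.0, 0.992, 0.129, 0.001]
force: [-1.0, -0.0, 1.0]
grip_width: 0.999
```

drive_tool --series "0.33 -0.23 0 0 0 0 1; 0.67 -0.47 0 0 0 0 1; 1 -0.7 0 0 0 0 1; 1 -0.7 0 0 0 0 1"

```text
time_s: 2.8
eef_pos: [517.2, -53.7, 198.7]
ee_rot: [-0.001, 0.991, 0.131, 0.001]
force: [-0.7, -1.3, -0.3]
grip_width: 1.001
```

```bash
python3 - <<'E'
from h import *
np.set_printoptions(precision=2,suppress=True)
s,p,r=state();print(s['time_s'],p,r.as_matrix(),s['joints'])
a=shot('wrist','w1.png')
for n in ['meter','clamp_grip','dial_grip','cell']:
    for e in nets.spot_in(n,a)[:1]:
        l,t,R_,b=e['rect'];z={'clamp_grip':83,'dial_grip':83,'cell':54}.get(n,0);print(n,np.array(e['rect']).round(),round(e['confidence'],2),onz(a,(l+R_)/2,(t+b)/2,z,True))
E
```

```text
2.8 [517.19 -53.65 198.74] [[ 0.97  0.26  0.  ]
 [ 0.26 -0.97  0.  ]
 [ 0.   -0.   -1.  ]] [-0.33  0.3   1.51  0.    1.33  0.98]
meter [ 81.   0. 367. 184.] 0.75 [585.83  80.22   0.  ]
clamp_grip [252.   0. 288.  46.] 0.94 [660.73  28.23  83.  ]
dial_grip [110. 122. 156. 166.] 0.74 [514.65 145.44  83.  ]
cell [250.   1. 287.  44.] 0.7 [668.45  36.43  54.  ]
```

View pics/w1.png

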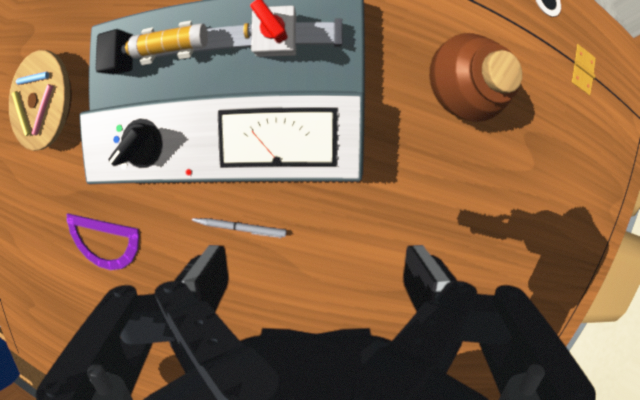

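The wrist view shows the red grip bar from (252,2) to (284,40), cut off at the top, the dial at (135,143) with its pointer towards lower left, and the cell at (165,40). I'm moving to bring the knob into clear view.

drive_tool --series "0.4 -0.25 0 0 0 0 1; 0.85 -0.5 0 0 0 0 1; 0.85 -0.5 0 0 0 0 1; 0.85 -0.5 0 0 0 0 1"

```text
time_s: 3.45
eef_pos: [598.7, 26.3, 199.0]
ee_rot: [-0.0, 0.992, 0.128, 0.001]
force: [0.7, -0.1, -0.0]
grip_width: 1.001
```

```bash
python3 - <<'E'
from h import *
np.set_printoptions(precision=2,suppress=True)
s,p,r=state();print(s['time_s'],p,r.as_matrix(),s['joints'])
a=shot('wrist','w2.png');print(ray(a,a['cx'],a['cy']))
for n in ['meter','clamp_grip','dial_grip','cell','sprung_contact']:
    for e in nets.spot_in(n,a)[:1]:
        l,t,R_,b=e['rect'];z={'clamp_grip':83,'dial_grip':83,'cell':54}.get(n,0);print(n,np.array(e['rect']).round(),round(e['confidence'],2),onz(a,(l+R_)/2,(t+b)/2,z,True))
# red top blob
f=a['frame'].astype(int);m=((f[...,0]>130)&(f[...,1]<70)&(f[...,2]<70)).astype(np.uint8)
n,lab,st,c=cv2.connectedComponentsWithStats(m)
for i in range(1,n):
    if st[i,4]>100:
        q=np.argwhere(lab==i)[:,::-1];print(st[i],cv2.minAreaRect(q.astype(np.float32)))
E
```

```text
3.45 [598.73  26.26 199.05] [[ 0.97  0.25  0.  ]
 [ 0.25 -0.97  0.  ]
 [ 0.   -0.   -1.  ]] [-0.15  0.48  1.26  0.    1.4   1.16]
(array([665.52,  43.17, 374.42]), array([-0.26, -0.07, -0.96]))
meter [122.  71. 413. 264.] 0.7 [588.77  84.55   0.  ]
clamp_grip [313.  99. 348. 147.] 0.58 [662.17  27.69  83.  ]
dial_grip [165. 206. 208. 256.] 0.88 [517.73 147.99  83.  ]
cell [169. 112. 254. 140.] 0.89 [629.48 148.01  54.  ]
sprung_contact [168. 111. 259. 143.] 0.17 [623.   163.61   0.  ]
[312 102  35  42 671] ((326.9230651855469, 123.88460540771484), (46.317466735839844, 18.85980796813965), 56.3099365234375)
```

View pics/w2.png

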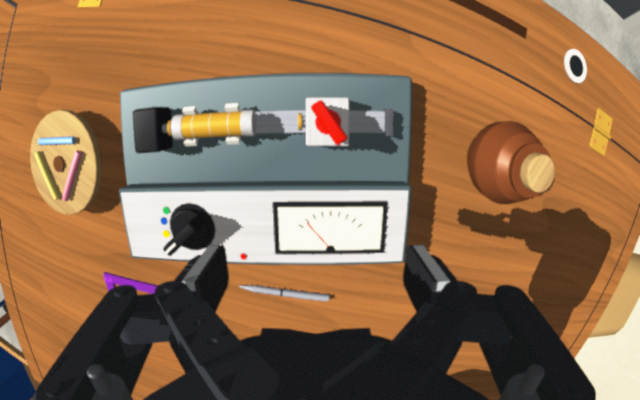

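The knob bar runs from (314,105) to (340,143). The dial centre is at about (190,228), with its pointer at lower left (168,252) and yellow, blue and green marks at (166,233), (163,221) and (166,210). That matches clockwise travel.

```bash
python3 - <<'E'
from h import *
np.set_printoptions(precision=2,suppress=True)
a=shot('wrist')
W=lambda u,v,z:onz(a,u,v,z,True)
A,B=W(314.1,104.6,95),W(339.8,143,95);print('bar',A,B,np.linalg.norm(A-B),np.arctan2(*(A-B)[1::-1]))
f=a['frame']
cv2.imwrite('pics/crop.png',cv2.cvtColor(np.hstack([cv2.resize(f[85:165,290:370],(400,400),interpolation=3),cv2.resize(f[190:270,150:230],(400,400),interpolation=3)]),cv2.COLOR_RGB2BGR))
D=np.array([517,148,57.])
for n,u,v in [('y',166,233),('b',163,221),('g',166,210)]:
    P=W(u,v,57);print(n,P,np.arctan2(*(P-D)[1::-1]),np.linalg.norm(P-D))
# meter corners: rail side top edge etc.
for u,v in [(122,187),(409,186)]: print(W(u,v,57))
for u,v in [(134,258),(406,263)]: print(W(u,v,57))
print('block',W(152,131,68),'cell',W(212,124,54))
E
```

```text
bar [673.62  45.45  95.  ] [645.79  14.27  95.  ] 41.79726047827428 0.8422134361705449
y [493.22 183.34  57.  ] 2.163124897747219 42.59368664683609
b [507.62 188.69  57.  ] 1.797461289323236 41.75663679140381
g [522.56 185.96  57.  ] 1.4253529623819656 38.36409054394375
[535.09 251.52  57.  ]
[618.73 -75.03  57.  ]
[442.76 229.13  57.  ]
[ 529.68 -103.71   57.  ]
block [611.95 211.37  68.  ] cell [631.18 147.18  54.  ]
```

View pics/crop.png

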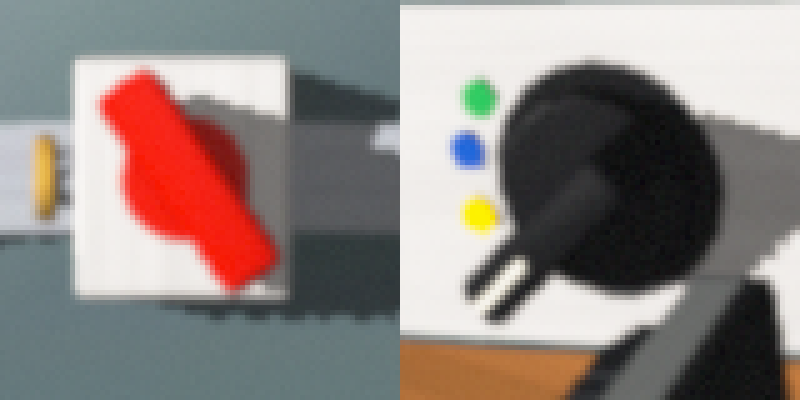

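Crops: the knob bar's top face runs from full-frame (315.6,102.6) to (341,139.4), and the dial pointer's tip is at (169,251). I'm working out the clamp grasp.

```bash
python3 - <<'E'
from h import *
np.set_printoptions(precision=3,suppress=True)
s,p,r=state();M=r.as_matrix();print(p,np.arctan2(M[1,0],M[0,0]))
a=shot('wrist')
W=lambda u,v,z:onz(a,u,v,z,True)
A,B=W(315.6,102.6,98),W(341,139.4,98);print('bar',A,B,(A+B)/2,np.linalg.norm(A-B),np.arctan2(*(A-B)[1::-1]))
C=(A+B)/2;print('delta tool',r.inv().apply(C-p))
A,B=W(169,251.5,98),W(191,228,98);print('dial',A,B,np.arctan2(*(A-B)[1::-1]))
E
```

```text
[597.786  25.296 199.955] 0.2543982862239716
bar [675.673  44.828  98.   ] [649.506  14.612  98.   ] [662.589  29.72   98.   ] 39.97151221599374 0.8570952074854102
delta tool [ 63.538  12.023 102.139]
dial [494.588 160.201  98.   ] [529.211 137.434  98.   ] 2.559911442877643
```

drive_tool --series "0.13 0.03 0 0 0 -0.25 1; 0.26 0.05 0.1 0 0 -0.5 1; 0.39 0.08 0.2 0 0 -0.75 1; 0.52 0.1 0.3 0 0 -1 1; 0.52 0.1 0.4 0 0 -1 1; 0.52 0.1 0.4 0 0 -1 1"

```text
time_s: 4.45
eef_pos: [660.1, 29.5, 150.0]
ee_rot: [-0.001, 0.93, 0.367, -0.0]
force: [-0.5, 0.4, 0.4]
grip_width: 0.995
```

```bash
python3 - <<'E'
from h import *
np.set_printoptions(precision=3,suppress=True)
s,p,r=state();M=r.as_matrix();print(s['time_s'],p,np.arctan2(M[1,0],M[0,0]),s['joints'])
a=shot('wrist','w3.png')
for e in nets.spot_in('clamp_grip',a)[:1]:
    l,t,R_,b=e['rect'];print(e['rect'],onz(a,(l+R_)/2,(t+b)/2,83,True))
C=np.array([662,29.3,83]);print('proj',proj(a,C,True),'delta',r.inv().apply(C-p))
f=a['frame'].copy()
for d in (-22,22):
    u,v=proj(a,C+[d*np.cos(.857),d*np.sin(.857),15],True);cv2.circle(f,(int(u),int(v)),2,(0,0,255),-1)
cv2.imwrite('pics/w3b.png',cv2.cvtColor(f,cv2.COLOR_RGB2BGR))
E
```

```text
4.45 [660.14   29.532 149.975] 0.7512301571863638 [-0.133  0.654  1.1    0.001  1.389  0.687]
[302.6, 166.1, 329.4, 228.5] [662.949  30.324  83.   ]
proj (np.float64(316.1261596914233), np.float64(198.95409577289337)) delta [ 1.198  1.544 66.972]
```

View pics/w3b.png

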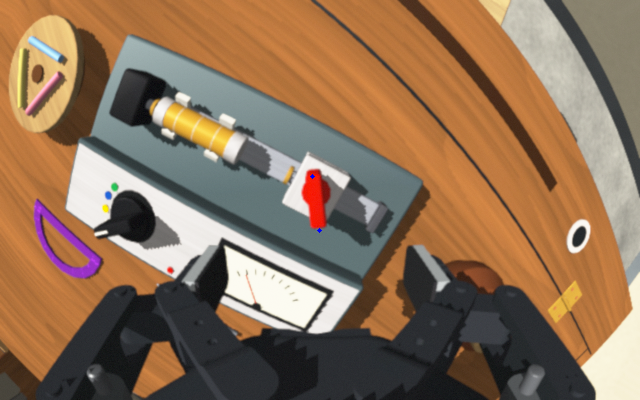

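The knob is where predicted, with its bar at (313,171) to (321,228), nearly between the jaws. I'm descending and gripping.

drive_tool --series "0.02 0.01 0.2 0 0 -0.2 1; 0.02 0.01 0.45 0 0 -0.2 1; 0.02 0.01 0.64 0 0 -0.2 1; 0.02 0.01 0.64 0 0 -0.2 1; 0.02 0.01 0.64 0 0 -0.2 0; 0.02 0.01 0.64 0 0 -0.2 0; 0.02 0.01 0.64 0 0 -0.2 0; 0.02 0.01 0.64 0 0 -0.2 0; 0.02 0.01 0.64 0 0 -0.2 0; 0.02 0.01 0.64 0 0 -0.2 0; 0.02 0.01 0.64 0 0 -0.2 0; 0.02 0.01 0.64 0 0 -0.2 0" --newtons 40

```text
time_s: 5.75
eef_pos: [663.6, 30.3, 75.7]
ee_rot: [0.0, 0.911, 0.413, 0.001]
force: [-0.6, -0.7, 0.5]
grip_width: 0.0
```

```bash
python3 - <<'E'
from h import *
np.set_printoptions(precision=3,suppress=True)
s,p,r=state();M=r.as_matrix();print(s['time_s'],p,np.arctan2(M[1,0],M[0,0]),s['force'],s['wrist_torque'],s['grip_width'])
y=.252;print('67mm along +y in tool units',r.inv().apply([-67*np.sin(y),67*np.cos(y),0])/120, 'xdir',r.inv().apply([np.cos(y),np.sin(y),0]))
E
```

```text
5.75 [663.643  30.343  75.672] 0.8521537190377247 [-0.627 -0.732  0.463] [-0.008 -0.009 -0.01 ] 0.0004984053093266071
67mm along +y in tool units [ 0.315 -0.461  0.   ] xdir [0.825 0.565 0.003]
```

The gripper shut completely, so something is off. Looking.

```bash
python3 - <<'E'
from h import *
a=shot('wrist');b=shot('side')
f=a['frame'][40:340,150:500];g=cv2.resize(b['frame'][140:290,210:385],(700,600),interpolation=3)[:, :]
print(proj(b,[663,30,83]), proj(a,[663,30,83],True), nets.spot_in('clamp_grip',b)[:1])
cv2.imwrite('pics/c4.png',cv2.cvtColor(np.hstack([f,cv2.resize(g,(350,300))]),cv2.COLOR_RGB2BGR))
E
```

```text
(np.float64(257.4850874653417), np.float64(188.62681269660823)) (np.float64(313.1798540798344), np.float64(235.9769835535118)) [{'rect': [250.2, 183.6, 264.3, 200.0], 'confidence': 0.78}]
```

View pics/c4.png

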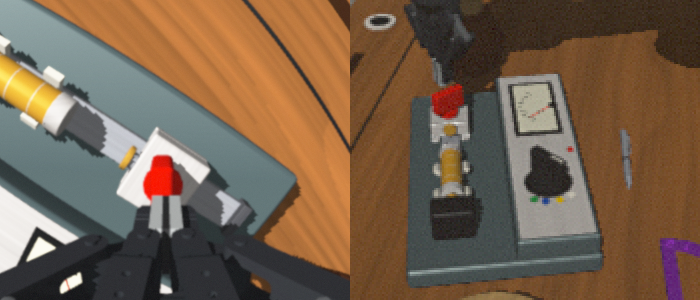

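```bash
python3 - <<'E'
from h import *
a=shot('wrist')
for z,x in [(98,22),(98,-22),(98,0)]:
    P=[662.5+x*np.cos(.857),29.8+x*np.sin(.857),z];print(np.array(proj(a,P,True))-[270,170])
cv2.imwrite('pics/c5.png',cv2.cvtColor(cv2.resize(a['frame'][170:300,270:360],None,fx=5,fy=5,interpolation=3)[:600],cv2.COLOR_RGB2BGR))
E
```

```text
[42.17030131 38.49735195]
[ 43.00217946 112.16209584]
[42.59257194 77.30459866]
```

View pics/c5.png

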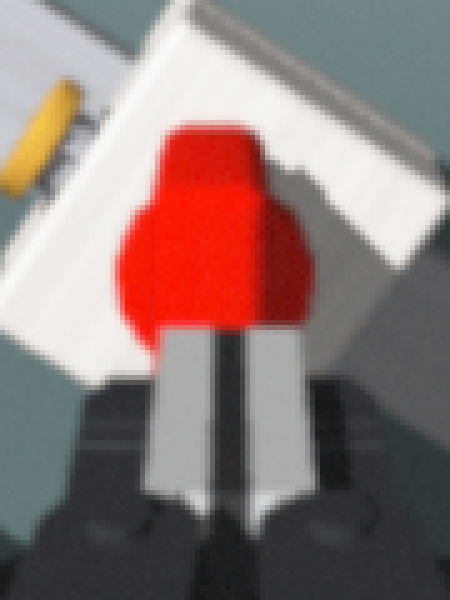

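The closed pads hide the bar's near half in the wrist view, so the fingertips seem to sit on or above the bar rather than beside it. I'll compute where the tips really are.

```bash
python3 - <<'E'
from h import *
np.set_printoptions(precision=1,suppress=True)
s,p,r=state();print(p,s['force'],s['grip_width'],s['joints'])
a=shot('wrist')
o,d=ray(a,316,235.6,True);ot,dt=r.inv().apply(o-p),r.inv().apply(d)
print('cam in tool',ot)
for x in (0,11): k=(x-ot[0])/dt[0];print('tip edge at tool x',x,ot+k*dt)
b=shot('side')
print('TCP in side',proj(b,p),'tip z100',proj(b,p+[0,0,25]))
o,d=ray(b,253.5,182.5);k=-((o-p)[:2]@d[:2])/(d[:2]@d[:2]);print('side ray nearest axis',o+k*d-p)
c=nets.spot_in('clamp_grip',b);print(c[:1])
cv2.imwrite('pics/s6.png',cv2.cvtColor(cv2.resize(b['frame'][120:220,205:305],(600,600),interpolation=3),cv2.COLOR_RGB2BGR))
E
```

```text
[663.7  30.4  75.7] [ 0.2 -0.1 -0.5] -0.00011462596698576336 [-0.1  0.7  1.2  0.   1.2  0.6]
cam in tool [  68.8    1.2 -175.2]
tip edge at tool x 0 [ 0.   1.4 -8.4]
tip edge at tool x 11 [ 11.    1.4 -35.1]
TCP in side (np.float64(257.4272806580751), np.float64(190.98604818876547)) tip z100 (np.float64(256.6746617771272), np.float64(183.01431418576414))
side ray nearest axis [ 7.7  2.4 27.5]
[{'rect': [251.1, 181.8, 269.5, 201.7], 'confidence': 0.45}]
```

View pics/s6.png

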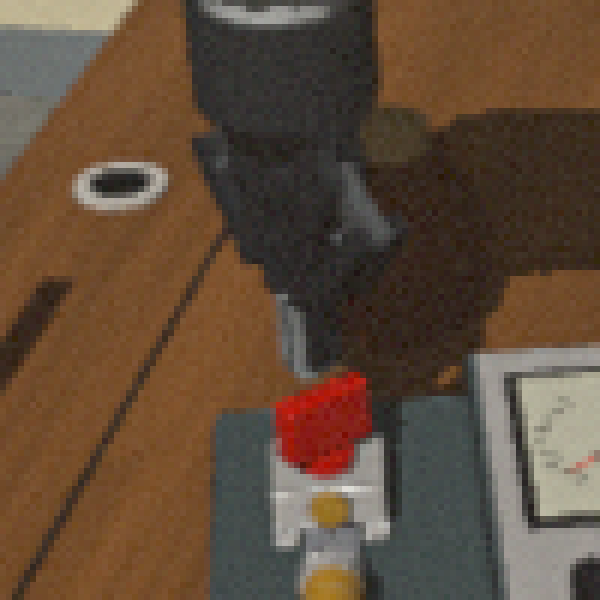

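From both cameras the real fingertips are at about z = 101, roughly 25 mm higher than the reported TCP, so the jaws closed just above the bar. I'll open, descend by part of that, and close again while watching the width and force.

drive_tool --series "0 0 0 0 0 0 1; 0 0 0 0 0 0 1; 0 0 0 0 0 0 1; 0 0 0 0 0 0 1; 0 0 0.06 0 0 0 1; 0 0 0.12 0 0 0 1; 0 0 0.12 0 0 0 1; 0 0 0.12 0 0 0 0; 0 0 0.12 0 0 0 0; 0 0 0.12 0 0 0 0; 0 0 0.12 0 0 0 0; 0 0 0.12 0 0 0 0; 0 0 0.12 0 0 0 0; 0 0 0.12 0 0 0 0" --newtons 30

```text
time_s: 7.5
eef_pos: [663.5, 30.3, 61.5]
ee_rot: [0.0, 0.911, 0.413, 0.001]
force: [-3.6, 0.1, 3.9]
grip_width: 0.131
```

Now holding the bar (width 0.13). I'll re-grip 9 mm deeper for security.

drive_tool --series "0 0 0 0 0 0 0.4; 0 0 0 0 0 0 0.4; 0 0 0 0 0 0 0.4; 0 0 0.04 0 0 0 0.4; 0 0 0.08 0 0 0 0.4; 0 0 0.08 0 0 0 0.4; 0 0 0.08 0 0 0 0; 0 0 0.08 0 0 0 0; 0 0 0.08 0 0 0 0; 0 0 0.08 0 0 0 0; 0 0 0.08 0 0 0 0" --newtons 40

```text
time_s: 8.6
eef_pos: [663.5, 30.3, 52.0]
ee_rot: [0.0, 0.911, 0.413, 0.001]
force: [-0.3, -0.7, 1.5]
grip_width: 0.135
```

```bash
python3 - <<'E'
from h import *
np.set_printoptions(precision=3,suppress=True)
s,p,r=state();M=r.as_matrix();print(s['time_s'],p,np.arctan2(M[1,0],M[0,0]),s['force'],s['wrist_torque'],s['grip_width'])
y=.252;print('60mm',r.inv().apply([-60*np.sin(y),60*np.cos(y),0])/120)
E
```

```text
8.6 [663.527  30.317  51.995] 0.8523532711227615 [-0.289 -0.74   1.457] [-0.035  0.228  0.073] 0.13466237872523792
60mm [ 0.282 -0.413 -0.   ]
```

drive_tool --series "0.05 -0.08 0 0 0 0 0; 0.11 -0.16 0 0 0 0 0; 0.16 -0.24 0 0 0 0 0; 0.212 -0.31 0 0 0 0 0; 0.212 -0.31 0 0 0 0 0; 0.212 -0.31 0 0 0 0 0"

```text
time_s: 9.2
eef_pos: [651.8, 74.5, 52.0]
ee_rot: [-0.0, 0.91, 0.414, 0.001]
force: [-4.8, -1.1, 2.5]
grip_width: 0.137
```

```bash
python3 - <<'E'
from h import *
np.set_printoptions(precision=3,suppress=True)
s,p,r=state();y=.252;e=np.array([[np.cos(y),np.sin(y),0],[-np.sin(y),np.cos(y),0]])
print(s['time_s'],p,'meter disp',e@(p-[663.5,30.3,52]),'force meter',e@np.array(s['force']),s['wrist_torque'],s['grip_width'])
print('1mm y',r.inv().apply(e[1])/120,'1mm x',r.inv().apply(e[0])/120)
E
```

```text
9.2 [651.804  74.473  52.   ] meter disp [-0.313 45.694] force meter [-4.915  0.124] [-0.042  0.622  0.038] 0.13667838627452394
1mm y [ 0.005 -0.007  0.   ] 1mm x [0.007 0.005 0.   ]
```

drive_tool --series "0.022 -0.035 0 0 0 0 0; 0.045 -0.07 0 0 0 0 0; 0.065 -0.104 0 0 0 0 0; 0.065 -0.104 0 0 0 0 0; 0.065 -0.104 0 0 0 0 0"

```text
time_s: 9.7
eef_pos: [648.1, 88.1, 52.0]
ee_rot: [0.001, 0.91, 0.414, 0.001]
force: [0.9, -3.5, -1.2]
grip_width: 0.137
```

```bash
cat > st.py <<'E'
from h import *
np.set_printoptions(precision=3,suppress=True)
s,p,r=state();y=.252;e=np.array([[np.cos(y),np.sin(y),0],[-np.sin(y),np.cos(y),0]]);M=r.as_matrix()
print(s['time_s'],p,np.arctan2(M[1,0],M[0,0]),'meter disp',e@(p-[663.5,30.3,52]),'force meter',e@np.array(s['force']),s['force'][2],s['wrist_torque'],s['grip_width'],s['joints'][5])
E
python3 st.py
```

```text
9.7 [648.058  88.131  52.043] 0.8526667881307706 meter disp [-0.535 59.854] force meter [ 0.04  -3.613] -1.1612803749461658 [-0.705 -0.395  0.049] 0.13697791500166284 0.6743705513926619
```

drive_tool --series "0.012 -0.018 0 0 0 0 0; 0.023 -0.035 0 0 0 0 0; 0.023 -0.035 0 0 0 0 0; 0.023 -0.035 0 0 0 0 0"

```text
time_s: 10.1
eef_pos: [647.6, 90.2, 52.1]
ee_rot: [0.003, 0.911, 0.413, 0.001]
force: [1.7, -13.3, -2.0]
grip_width: 0.138
```

```bash
python3 st.py
```

```text
10.1 [647.585  90.219  52.062] 0.8517729151844711 meter disp [-0.472 61.995] force meter [ -1.661 -13.355] -1.965505264974885 [-2.391 -0.511  0.066] 0.1382456213573406 0.6819277301012876
```

The force rose to 13 N at 62 mm of travel, so the contact is either fully in or jammed. Checking with a picture.

```bash
python3 - <<'E'
from h import *
a=shot('wrist');b=shot('top');c=shot('side')
f=lambda im,s:cv2.resize(im,s,interpolation=3)
print([ (n,nets.spot_in(n,a)[:1]) for n in ['cell','sprung_contact']])
cv2.imwrite('pics/c7.png',cv2.cvtColor(np.vstack([f(a['frame'][60:260,100:420],(800,500))[:400],np.hstack([f(b['frame'][130:190,230:350],(400,200)),f(c['frame'][180:270,225:315],(400,200)) ])]),cv2.COLOR_RGB2BGR))
E
```

```text
[('cell', [{'rect': [138.1, 110.8, 284.3, 225.8], 'confidence': 0.73}]), ('sprung_contact', [])]
```

View pics/c7.png

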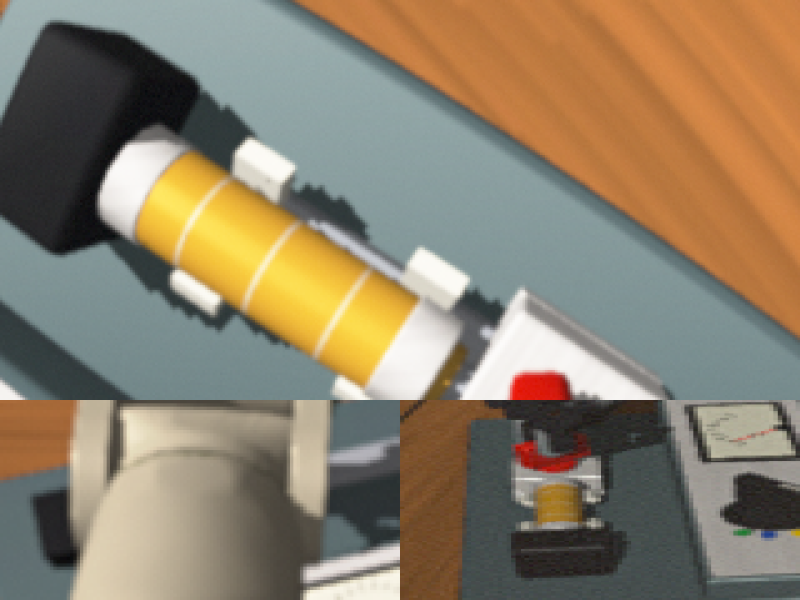

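The cell's end cap is up against the black block with no brass showing, so the contact is fully in. I'm turning the clamp clockwise (+z of the tool) while still pushing.

drive_tool --series "0.009 -0.014 0 0 0 0.2 0; 0.009 -0.014 0 0 0 0.4 0; 0.009 -0.014 0 0 0 0.6 0; 0.009 -0.014 0 0 0 0.8 0; 0.009 -0.014 0 0 0 1 0; 0.009 -0.014 0 0 0 1 0" --newtons 50

```text
time_s: 10.95
eef_pos: [648.4, 89.0, 52.1]
ee_rot: [0.005, 0.985, 0.173, 0.003]
force: [5.1, -15.8, -2.8]
grip_width: 0.134
```

```bash
python3 st.py
```

```text
10.95 [648.366  88.981  52.1  ] 0.34763262034910986 meter disp [-0.024 60.601] force meter [  0.957 -16.604] -2.833352969132841 [-2.664 -0.881 -0.094] 0.1341092760471745 1.1879845160475253
```

drive_tool --series "0.001 -0.008 0 0 0 0.2 0; 0.001 -0.008 0 0 0 0.4 0; 0.001 -0.008 0 0 0 0.6 0; 0.001 -0.008 0 0 0 0.8 0; 0.001 -0.008 0 0 0 1 0; 0.001 -0.008 0 0 0 1 0"

```text
time_s: 11.55
eef_pos: [648.6, 87.4, 52.1]
ee_rot: [0.006, 0.997, -0.078, 0.004]
force: [2.0, -13.5, -1.2]
grip_width: 0.134
```

```bash
python3 st.py
```

```text
11.55 [648.638  87.434  52.096] -0.15606489059534 meter disp [-0.147 59.035] force meter [ -1.407 -13.534] -1.1886577380377856 [-2.255 -0.109 -0.079] 0.13402612179108525 1.692453234428016
```

drive_tool --series "-0.003 -0.008 0 0 0 0.2 0; -0.003 -0.008 0 0 0 0.4 0; -0.003 -0.008 0 0 0 0.6 0; -0.003 -0.008 0 0 0 0.75 0; -0.003 -0.008 0 0 0 0.85 0; -0.003 -0.008 0 0 0 0.85 0"

```text
time_s: 12.15
eef_pos: [648.4, 86.3, 52.2]
ee_rot: [0.007, 0.958, -0.286, 0.006]
force: [-1.2, -12.7, 1.4]
grip_width: 0.134
```

```bash
python3 st.py
```

```text
12.15 [648.446  86.336  52.181] -0.5794552354022926 meter disp [-0.606 58.02 ] force meter [ -4.285 -12.015] 1.3996074808075873 [-1.954  0.295  1.764] 0.13415379012850825 2.1177384852850842
```

The wrist torque jumped to 1.8 N m at 1.43 rad, so the clamp is at its hard stop. I'm releasing and lifting.

drive_tool --series "0 0 0 0 0 0 0.5; 0 0 0 0 0 0 0.5; 0 0 0 0 0 0 0.5; 0 0 0 0 0 0 0.5; 0 0 -0.25 0 0 0 0.5; 0 0 -0.55 0 0 0 0.5; 0 0 -0.9 0 0 -0.2 0.5; 0 0 -0.9 0 0 -0.5 0.5; 0 0 -0.9 0 0 -0.8 0.7; 0 0 -0.9 0 0 -1 1; 0 0 -0.9 0 0 -1 1"

```text
time_s: 13.25
eef_pos: [647.6, 88.4, 160.2]
ee_rot: [0.008, 0.999, -0.039, 0.004]
force: [0.2, 0.8, 0.6]
grip_width: 0.978
```

```bash
python3 - <<'E'
from h import *
np.set_printoptions(precision=2,suppress=True)
s,p,r=state();M=r.as_matrix();print(s['time_s'],p,np.arctan2(M[1,0],M[0,0]),s['joints'],s['force'])
a=shot('wrist','w8.png')
for n,z in [('clamp_grip',83),('dial_grip',83),('cell',54)]:
    for e in nets.spot_in(n,a)[:1]:
        l,t,R_,b=e['rect'];print(n,e['rect'],round(e['confidence'],2),onz(a,(l+R_)/2,(t+b)/2,z,True))
D=np.array([514,147,160]);d=r.inv().apply(D-p);print('tool delta to dial',d/120)
E
```

```text
13.25 [647.58  88.36 160.2 ] -0.07850704662631561 [-0.04  0.63  1.12 -0.02  1.39  1.62] [0.17 0.79 0.65]
clamp_grip [297.3, 167.9, 332.2, 228.4] 0.88 [647.75  87.9   83.  ]
dial_grip [246.2, 298.1, 285.3, 337.2] 0.74 [527.92 147.17  83.  ]
cell [195.4, 191.3, 290.6, 241.2] 0.6 [627.75 159.21  54.  ]
tool delta to dial [-1.15 -0.4  -0.01]
```

drive_tool --series "-0.25 -0.1 0 0 0 -0.25 1; -0.5 -0.2 0 0 0 -0.5 1; -0.8 -0.3 0 0 0 -0.75 1; -1 -0.4 0 0 0 -1 1; -1 -0.4 0 0 0 -1 1"

```text
time_s: 13.95
eef_pos: [529.8, 147.4, 158.9]
ee_rot: [0.008, 0.978, 0.21, 0.002]
force: [0.5, -0.7, -0.6]
grip_width: 1.0
```

drive_tool --series "0 0 0 0 0 -0.28 1; 0 0 0 0 0 -0.56 1; 0 0 0 0 0 -0.85 1; 0 0 0 0 0 -1 1"

```text
time_s: 14.35
eef_pos: [530.4, 147.1, 158.9]
ee_rot: [0.009, 0.895, 0.446, -0.0]
force: [-0.3, 0.2, 0.1]
grip_width: 1.002
```

drive_tool --series "0 0 0 0 0 -0.28 1; 0 0 0 0 0 -0.56 1; 0 0 0 0 0 -0.85 1; 0 0 0 0 0 -1 1"

```text
time_s: 14.75
eef_pos: [531.0, 146.7, 158.9]
ee_rot: [0.008, 0.756, 0.654, -0.002]
force: [-0.0, -0.2, -0.2]
grip_width: 0.997
```

drive_tool --series "0 0 0 0 0 -0.28 1; 0 0 0 0 0 -0.56 1; 0 0 0 0 0 -0.85 1; 0 0 0 0 0 -1 1"

```text
time_s: 15.15
eef_pos: [531.6, 146.4, 158.9]
ee_rot: [0.008, 0.57, 0.822, -0.004]
force: [-0.1, -0.7, -0.4]
grip_width: 1.0
```

drive_tool --series "0 0 0 0 0 -0.28 1; 0 0 0 0 0 -0.56 1; 0 0 0 0 0 -0.85 1; 0 0 0 0 0 -1 1"

```text
time_s: 15.55
eef_pos: [532.2, 146.1, 158.9]
ee_rot: [0.007, 0.348, 0.937, -0.006]
force: [0.9, 0.2, 0.1]
grip_width: 0.997
```

```bash
python3 - <<'E'
from h import *
np.set_printoptions(precision=3,suppress=True)
s,p,r=state();M=r.as_matrix();print(s['time_s'],p,M,np.arctan2(M[1,0],M[0,0]),s['joints'],s['force'])
a=shot('wrist')
for n,z in [('clamp_grip',83),('dial_grip',83),('cell',54)]:
    for e in nets.spot_in(n,a)[:1]:
        l,t,R_,b=e['rect'];print(n,e['rect'],round(e['confidence'],2),onz(a,(l+R_)/2,(t+b)/2,z,True))
f=a['frame'].copy()
u,v=map(int,proj(a,[515,147,83],True));print(u,v)
cv2.imwrite('pics/w9.png',cv2.cvtColor(cv2.resize(f[max(v-75,0):v+75,u-100:u+100],(800,600),interpolation=3),cv2.COLOR_RGB2BGR))
E
```

```text
15.55 [532.183 146.085 158.888] [[-0.758  0.653  0.008]
 [ 0.652  0.758 -0.016]
 [-0.017 -0.006 -1.   ]] 2.4307828206248665 [ 0.064  0.401  1.478 -0.017  1.255 -0.79 ] [0.929 0.15  0.07 ]
clamp_grip [332.5, 288.8, 357.7, 329.8] 0.63 [641.643  90.686  83.   ]
dial_grip [277.8, 138.5, 333.5, 204.4] 0.84 [512.896 152.466  83.   ]
cell [351.2, 205.7, 425.3, 289.2] 0.73 [629.314 159.666  54.   ]
302 177
```

View pics/w9.png

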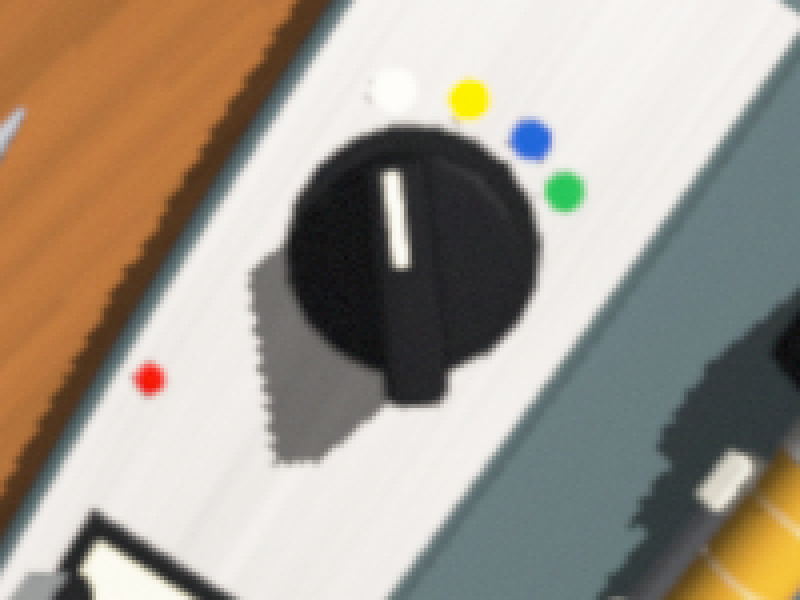

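The dial's white pointer line runs to the top end. The bar's top face goes from full-frame (300,143) to (306,203), pointer at the white (off) mark. This is view 11. Computing the grasp.

```bash
python3 - <<'E'
from h import *
np.set_printoptions(precision=3,suppress=True)
s,p,r=state();a=shot('wrist')
W=lambda u,v,z:onz(a,u,v,z,True)
A,B=W(299.8,142.2,98),W(306.2,203,98);C=(A+B)/2;th=np.arctan2(*(A-B)[1::-1])
print('bar',A,B,C,np.linalg.norm(A-B),th,'skirt',W(305.7,164,62))
T=R.from_matrix(np.array([[np.cos(th),np.sin(th),0],[np.sin(th),-np.cos(th),0],[0,0,-1]]).T)
T=R.from_matrix(np.array([[np.cos(th),np.sin(th),0],[np.sin(th),-np.cos(th),0],[0,0,-1.]]))
print('rotvec',(r.inv()*T).as_rotvec()/.5)
for z in (120,52): print(z,r.inv().apply(np.array([C[0],C[1],z])-p)/120)
E
```

```text
bar [490.77  166.927  98.   ] [530.122 138.518  98.   ] [510.446 152.722  98.   ] 48.53468932929248 2.516306679568092 skirt [510.311 153.827  62.   ]
rotvec [-0.014  0.032 -0.183]
120 [ 0.176 -0.075  0.322]
52 [ 0.185 -0.071  0.888]
```

drive_tool --series "0.1 -0.04 0.15 -0.01 0.03 -0.18 1; 0.18 -0.075 0.3 -0.01 0.03 -0.18 1; 0.18 -0.075 0.45 -0.01 0.03 -0.18 1; 0.18 -0.073 0.6 -0.01 0.03 -0.18 1; 0.185 -0.072 0.75 -0.01 0.03 -0.18 0.7; 0.185 -0.072 0.88 -0.01 0.03 -0.18 0.5; 0.185 -0.072 0.88 -0.01 0.03 -0.18 0.5; 0.185 -0.072 0.88 -0.01 0.03 -0.18 0; 0.185 -0.072 0.88 -0.01 0.03 -0.18 0; 0.185 -0.072 0.88 -0.01 0.03 -0.18 0; 0.185 -0.072 0.88 -0.01 0.03 -0.18 0; 0.185 -0.072 0.88 -0.01 0.03 -0.18 0" --newtons 60

```text
time_s: 17.0
eef_pos: [510.2, 151.8, 54.2]
ee_rot: [0.0, 0.308, 0.951, -0.002]
force: [-5.4, -6.3, 6.4]
grip_width: 0.127
```

```bash
python3 st.py
```

```text
17.0 [510.161 151.761  54.234] 2.5154917047593814 meter disp [-118.211  155.858] force meter [-6.852 -4.766] 6.417724518961914 [-0.978  0.845  0.062] 0.12728455070762196 -0.8708762311532512
```

Dial gripped (width 0.127). Turning it clockwise.

drive_tool --series "0 0 0 0 0 0.2 0; 0 0 0 0 0 0.4 0; 0 0 0 0 0 0.6 0; 0 0 0 0 0 0.8 0; 0 0 0 0 0 1 0; 0 0 0 0 0 1 0"

```text
time_s: 17.6
eef_pos: [509.9, 151.4, 54.4]
ee_rot: [0.001, 0.534, 0.845, -0.002]
force: [-1.8, -3.0, -4.3]
grip_width: 0.13
```

drive_tool --series "0 0 0 0 0 0.2 0; 0 0 0 0 0 0.4 0; 0 0 0 0 0 0.6 0; 0 0 0 0 0 0.8 0; 0 0 0 0 0 1 0; 0 0 0 0 0 1 0"

```text
time_s: 18.2
eef_pos: [509.7, 151.3, 54.4]
ee_rot: [0.001, 0.726, 0.688, -0.002]
force: [-1.2, -2.3, -4.5]
grip_width: 0.132
```

```bash
python3 st.py
```

```text
18.2 [509.692 151.312  54.351] 1.5162534595698067 meter disp [-118.777  155.54 ] force meter [-1.741 -1.961] -4.488645426527848 [-0.251  0.125  0.152] 0.1322532936717462 0.12861167467265094
```

drive_tool --series "0 0 0 0 0 0.2 0; 0 0 0 0 0 0.4 0; 0 0 0 0 0 0.55 0; 0 0 0 0 0 0.63 0; 0 0 0 0 0 0.63 0; 0 0 0 0 0 0.63 0"

```text
time_s: 18.8
eef_pos: [509.5, 151.3, 54.4]
ee_rot: [0.002, 0.824, 0.567, -0.002]
force: [-0.9, -1.2, -4.1]
grip_width: 0.126
```

```bash
python3 st.py
```

```text
18.8 [509.533 151.26   54.378] 1.2058656241815242 meter disp [-118.944  155.53 ] force meter [-1.146 -0.952] -4.052136766572872 [-0.294  0.161  0.896] 0.12644183478364915 0.43941489800143935
```

The torque rose to 0.9 N m at 1.31 rad, so the dial is at its stop. One last look before handing in.

```bash
python3 - <<'E'
from h import *
np.set_printoptions(precision=2,suppress=True)
a=shot('wrist');b=shot('side')
for n,z in [('clamp_grip',83),('dial_grip',83),('cell',54)]:
    for e in nets.spot_in(n,a)[:1]:
        l,t,R_,q=e['rect'];print(n,e['rect'],round(e['confidence'],2),onz(a,(l+R_)/2,(t+q)/2,z,True))
cv2.imwrite('pics/w10.png',cv2.cvtColor(np.hstack([cv2.resize(a['frame'],None,fx=.8,fy=.8),cv2.resize(b['frame'][170:290,220:328],(288,320),interpolation=3)]),cv2.COLOR_RGB2BGR))
E
python3 st.py
```

```text
clamp_grip [509.5, 223.9, 577.2, 273.3] 0.85 [646.57  92.14  83.  ]
dial_grip [277.1, 190.9, 354.8, 299.3] 0.81 [511.99 153.25  83.  ]
cell [432.2, 80.8, 526.3, 220.8] 0.94 [624.55 161.19  54.  ]
19.05 [509.567 151.289  54.374] 1.2026723179657344 meter disp [-118.903  155.549] force meter [-1.507 -1.096] -3.9115354756872107 [-0.289  0.192  0.99 ] 0.1310740072773485 0.4423667525900087
```

View pics/w10.png

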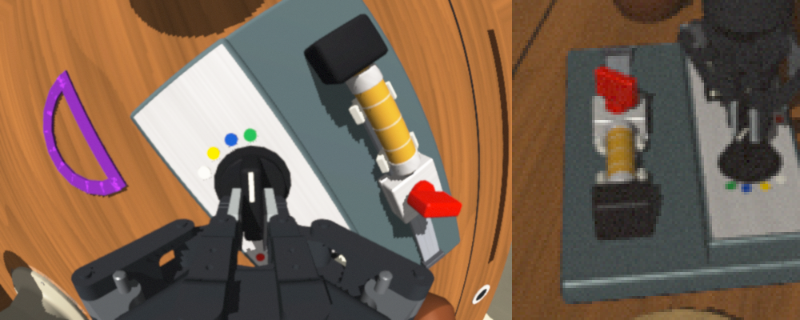

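The pointer line at (251,180) aims at the green mark at (250,135). The carriage is still against the cell, the cell is against the block, and the clamp bar has turned.

```bash
python3 -c "
from rig import ctrl
print(ctrl.finish_job())"
```

```text
the job is handed in; nothing more can be done
None
```

I handed the job in at about 19 s with the carriage clamped against the cell and the gripper still holding the dial at the green mark. No verdict is reported, so I don't know how it was judged.

- **Carriage:** I slid it about 62 mm, until the push reached 13 N. The wrist picture showed the cell's end cap against the black block with no brass showing.
- **Clamp:** I turned it 1.43 rad clockwise, and the torque jumped to 1.8 N m at the stop. After I let go, the last picture showed the carriage and cell still in place.
- **Dial:** I turned it 1.31 rad clockwise. It was held at the stop with about 1 N m, and the pointer was aimed at the green mark.
- **Left alone:** I did not touch the pot, pen, protractor or turntable. I did not compare their positions before and after.

Two things disagreed with expectations:

- **Fingertip height:** The first grasp closed on nothing because the real fingertips sat about 25 mm higher than the reported TCP. I corrected this by gripping lower.
- **Carriage travel:** The 62 mm is less than the stated 68 mm to fully in. I took this to mean the carriage did not start fully back, and relied on the force and the picture instead.

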